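# Hang a hanging scale on its test stand by its safety hook

## Robot

A 6-joint arm with a two-finger parallel gripper is mounted at the origin on the work surface. World frame = base frame: x ahead of the robot, y to its left, z up, the work surface at z = 0. Lengths are in mm, angles in rad, forces in N, time in s.
With the tool pointing down it reaches from about 275 to 750 mm from the base axis. Payload 10.2 kg.
Tool frame: the origin (TCP) lies at the very end of the fingers, on their centre line; the grasp point (between the pads) lies 19 mm behind it; z points along the fingers, y is the line along which they close (so a half turn about z gives the same grasp; the last joint's range is limited). The gripper opens to 85 mm and grips with 20 to 120 N. Pads are 22 mm wide; open, the fingers measure 114 mm over their backs; the gripper's body (76 mm by 85 mm) begins 54 mm behind the grasp point. The pads swing forward as they close: fully open they stand 13 mm farther back than shut.
Start: joints at [1.014, 0.313, 1.498, -0, 1.331, -0.223], TCP at [172.022, 496.024, 231.294] pointing down, gripper open.
Joint ranges: [-2.94, 2.94], [-0.97, 2.17], [0.19, 2.56], [-1.23, 4.37], [0.02, 3.11], [-2.88, 2.88]. Speed limits (rad/s): [2.39, 2.39, 3.01, 3.14, 3.14, 3.14].

## Interface

Orientations are given as a unit quaternion [w, x, y, z].
In Python, from rig import * gives the robot as it stands. The module is installed in compiled form; this text tells all that it offers.
- The arm moves only by the shell command python3 -m crank 'ROWS' [FORCE]. ROWS is JSON, a list that holds one entry, the list of rows, each a list of 7 numbers: the shift along the tool's x, y, z in units of 25 mm (1.0 is 25 mm), then the turn, a rotation vector about the tool's x, y, z in units of 8 degrees (1.0 is 8 degrees), then the finger opening in mm, from 0 to 85.4. A call has exactly 8 rows; each row shifts and turns the commanded pose from where the row before left it, along the tool's axes as they then stand; what a row does not reach is not made up. A row lasts 1/10 s, in which the tool goes at most 50 mm and 8.59 degrees, less where a joint would pass 70% of its speed; a pose out of reach is approached as far as the arm can. A call is refused whole if a number of a shift passes 1 or a number of a turn 1, either way. A call with a gripper value outside its range is refused whole. The fingers move at their own pace and stop on an object; FORCE is the grip in N (left out, the last holds). Time passes only in rows, so rows that do not move let the fingers close, or fill a call up. It gives the time, the measured TCP pose, the force, the opening and the grip force at its end, in the units of the state.
- sense(): the state, without advancing time (a new reading comes with each control period).
- capture(name): name is "side" or "top" or "wrist"; returns the picture (420x560x3 uint8, blue, green, red); there is no depth.
- camera_model(name): a dict with "fx", "fy", "cx", "cy" (pixels), "world_from_camera" (4x4, takes a point from camera to world coordinates); the wrist camera has in their place "T_tool_cam" (4x4, takes a point from camera to tool coordinates, whose origin is the TCP and whose axes are the flange's). Camera axes: x right, y up, looking along -z (the intrinsics and any distortion apply to the point x, -y, -z); pixel columns grow to the right and rows downward; lengths in mm; the calibration is good to about 2 mm. A picture is of the moment at which its call begins: read the wrist's pose just before it. camera_model takes no time and is no camera call.
- finish_job(): hands the job in; it is judged then, once.
The state is a dict: "time_s": time; "joints": joint angles; "dq": joint speeds; "tau": joint torques, N m; "eef_pos": TCP position; "ee_rot": TCP orientation; "force": force on the tool from outside, world axes, zero at the start; "wrist_torque": the same for the moment, N m; "grip_width": opening from 0.0 (shut) to 1.0 (fully open); "grip_force": force on a finger pad.
Only numpy, scipy, OpenCV 4.12 (cv2) and the standard library are available. Lean on these libraries where they do the work, as an engineer would, in place of code of your own. Each camera call takes 0.05 s, during which the arm holds its last target. There are 200 camera calls.

## Task

Lift the hanging scale out of its cradle and hang it by its top hook from the cross pin of the test stand: work the hook's mouth onto the pin until the pin is home in the bow and the sprung safety latch has snapped shut behind it. Then tug the scale firmly upwards (about 10 N) so that the shut latch pulls against the pin and proves that it holds, lower it again and leave it hanging still and upright on the pin. Never force it: no more than about 30 N on the stand or pin, and leave the other things on the bench alone.

Things in the scene. Friction and masses are not known exactly. Their poses are not given: they have to be found in the camera images.
- scale: Hanging scale, 0.6 kg or so: grey box 36 x 74 x 76 mm (x, y, z), display on its +x face, steel hook above, load ring 35 mm wide reaching 38 mm below it. Origin: centre of the box's underside; z up, +x where the hook's mouth opens. It stands upright in the cradle. The hook, rigid with the box, is a plate 14 mm wide in y. Coordinates of the hook's points below are (x, y, z) in mm in this frame.
- hook_crown (a point): Top of the hook's crown, (0, 0, 180): the place to grip from above, fingers closing along y. The crown is 14 mm wide in y, 22 mm deep and about 30 mm long in x. A pin in the bow reaches up to z = 158, so keep the fingertips above z = 161.
- hook_seat (a point): Where the pin's axis lies when home in the bow, (0, 0, 150). The bow is a half ring of inner radius 10 about (0, 0, 148). The pin runs up to it along the shank, whose inner face is x = -10 down to z = 112; the tip's inner face is x = 10.
- hook_tip (a point): Middle of the flat foot of the hook's tip, (14.5, 0, 128), the mouth's upper lip: flat from x = 11 to 18; higher up the tip's outer face is x = 22. The tip is 14 mm wide in y.
- hook_neck (a point): Edge of the neck, (4, 0, 104), the mouth's lower lip, a nearly level ledge from x = -4 to 4. The mouth is 23 to 24 mm high, for the 16 mm pin. The pin goes in level, under the tip, as the hook moves to its own +x, pressing the latch in until it stands by the shank (pin axis at x = -2 to 0); then the hook is lowered some 30 mm.
- latch (a joint): Sprung latch, a dark steel flap 12 x 4 x 36 mm on a pivot at (-12, 0, 102). 0 = shut: slanting across the mouth to (8, 0, 132) behind the tip. It swings inwards only, to 0.66 along the shank; its spring shuts it (2 to 5 N on an entering pin). It can swing back under the pin only when the pin is within 3 mm of its seat. Once shut, the hook lifts 9 to 13 mm before the latch meets the pin.
- cradle: Black holder fixed to the bench, 100 x 120 mm; origin: centre of its underside, axes along those of the scale in it. The scale's box rests 50 mm above the bench on two ledges, between end cheeks and corner lips 26 mm high with 2 to 3 mm of play; the scale lifts straight up out of it.
- stand: Test stand fixed to the bench: base 120 x 226 x 12 mm (x, y, z), two uprights 32 x 16 mm at y = +98 and -98 mm, 290 mm high, between them the level steel cross pin along y, 16 mm in diameter, 180 mm long. Origin: centre of the base's underside. The hook goes on from the stand's -x side, scale's x along stand's x, best near the pin's middle.
- pin_mark (a point): Middle of the uprights' slots, 250 mm above the stand's origin. The pin's axis passes over or under it (same x), but the pin is clamped by hand in the slots, so its axis lies up to 12 mm higher or lower than this point: its height must be felt (or seen). The clamped pin does not give.
- solvent: Bystander: white round bottle, 72 mm in diameter, 165 mm high; origin at the centre of its underside.
- flux: Bystander: small white bottle with a yellow brush cap, 42 mm in diameter, 126 mm high; origin at the centre of its underside.
- weight: Bystander: steel check weight, 50 mm in diameter, 73 mm high; origin at the centre of its underside.
- driver: Bystander: screwdriver lying on the bench, about 0.2 m long; origin near its middle.

How it is judged (in metres and radians):
On the way, in this order (a step that is already met when the one before it is completed fails the run):
1. the scale is lifted clear of its cradle (z of scale in the frame of cradle above 0.09 m), for 0.1 s.
2. the pin is home in the hook's bow with the latch shut behind it (x of hook_seat in the frame of stand between -0.006 and 0.006 m and y of hook_seat in the frame of stand between -0.085 and 0.085 m and z of hook_seat in the frame of stand between 0.235 and 0.265 m and value of joint latch below 0.08 rad), for 0.2 s.
3. the scale is tugged up so that the shut latch pulls on the pin with more than 4 N (value of joint latch below 0.08 rad and contact force between latch and stand above 4 N), for 0.2 s.
At the end, for the whole second after the job is handed in: The scale hangs still (under 50 mm/s) and upright (within 0.15 rad) from the stand's pin: hook_seat within 6 mm of the pin's axis in the stand's x, between the uprights, 235 to 265 mm above the stand's origin, the latch shut (under 0.08 rad), its weight on the stand (all of step 2 and angle between scale's own z axis and vertical below 0.15 rad and linear speed of scale below 0.05 m/s and contact force between scale and stand above 2 N); the robot touches nothing.
It fails at once if the scale or its latch presses on the stand with more than 30 N (contact force between scale and stand above 30 N).
It fails at once if the robot presses on the stand with more than 30 N (contact force between any of the fingers, the arm and stand above 30 N).
It fails at once if the scale is tipped over or dropped (angle between scale's own z axis and vertical above 0.6 rad).
It fails at once if a bystander is moved by more than 30 mm (distance of any of solvent, flux, weight, driver from where it was at the start of the episode above 0.03 m).
It also fails if it takes over 72 s, if anything falls off the work surface, if the arm or the gripper's body presses on something with over 40 N, if the wrist force passes 120 N, or if a joint passes its speed limit or range.

## Working session

There is one attempt and no reset: what is moved stays moved. The work goes in short steps, Python scripts to look and compute and a shell command to move; the robot and the scene stay as the last step left them, time stands still between calls to the robot, and variables do not carry over. Pictures are saved under pics/ and viewed, at most 10 in all, crops included, and the job is handed in when it is done.

```bash
mkdir -p pics; python3 - <<'E'
from rig import *
import cv2,json,numpy as np
np.set_printoptions(precision=4,suppress=True)
s=sense();print(s)
for n in("side","top"):
    cv2.imwrite(f"pics/{n}0.png",capture(n));m=camera_model(n);print(n,m)
print(camera_model("wrist"))
E
```

```text
{'time_s': 0.0, 'joints': array([ 1.0136,  0.3134,  1.4985, -0.    ,  1.331 , -0.2234]), 'dq': array([ 0.0006, -0.0003, -0.0009, -0.0008,  0.0006, -0.0005]), 'tau': array([  0.    , -41.2279, -25.9739,  -0.0003,   0.0042,   0.    ]), 'eef_pos': array([171.8755, 495.7757, 230.747 ]), 'ee_rot': array([-0.0002,  0.1661,  0.9861, -0.0006]), 'force': array([1.7618, 1.2182, 0.4297]), 'wrist_torque': array([ 0.0417, -0.0048, -0.0299]), 'grip_force': 0.0, 'grip_width': 1.0004940249052405}
side {'fx': 537.1806357415227, 'fy': 537.1806357415227, 'cx': 281.09316417093333, 'cy': 202.27531309207023, 'world_from_camera': array([[  -0.9679,    0.1364,   -0.2109,  285.174 ],
       [  -0.251 ,   -0.5611,    0.7888, 1367.3687],
       [  -0.0107,    0.8164,    0.5774, 1104.0467],
       [   0.    ,    0.    ,    0.    ,    1.    ]])}
top {'fx': 392.461457997963, 'fy': 392.461457997963, 'cx': 279.1385913495493, 'cy': 203.96715790766552, 'world_from_camera': array([[  -0.0104,    0.9948,   -0.1017,  519.6659],
       [  -0.9999,   -0.0107,   -0.0019,   83.7011],
       [  -0.0029,    0.1017,    0.9948, 1328.1056],
       [   0.    ,    0.    ,    0.    ,    1.    ]])}
{'fx': 354.57286390452987, 'fy': 354.57286390452987, 'cx': 285.01702565175196, 'cy': 215.41379533085717, 'T_tool_cam': array([[  -0.0005,    0.9647,    0.2634,   66.7459],
       [   1.    ,    0.0005,    0.0001,   -1.0871],
       [  -0.0001,    0.2634,   -0.9647, -143.6813],
       [   0.    ,    0.    ,    0.    ,    1.    ]])}
```

View pics/side0.png

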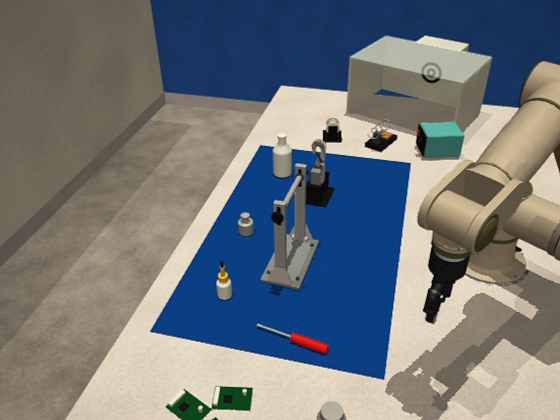

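View pics/top0.png

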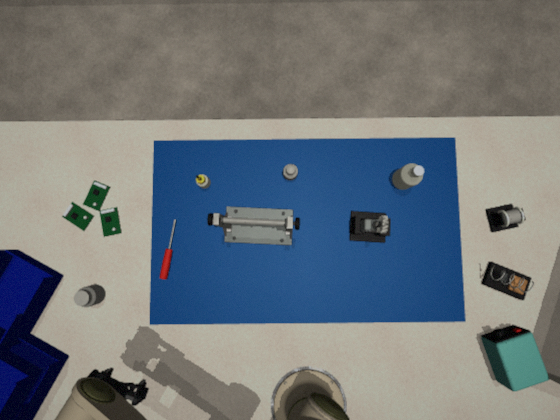

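The side view shows the stand (pin about (290,190)) and behind it the cradle with the scale (318,150). The top view shows the stand at about (258,225) and the cradle at (370,227). I'll enlarge both.

```bash
python3 - <<'E'
import cv2,numpy as np
a=cv2.imread("pics/top0.png");b=cv2.imread("pics/side0.png")
A=cv2.resize(a[195:265,200:400],None,fx=4,fy=4,interpolation=cv2.INTER_CUBIC)
cv2.imwrite("pics/topc.png",A)
B=cv2.resize(b[130:300,240:350],None,fx=3.5,fy=3.5,interpolation=cv2.INTER_CUBIC)
cv2.imwrite("pics/sidec.png",B)
E
```

```text
(no output)
```

View pics/topc.png

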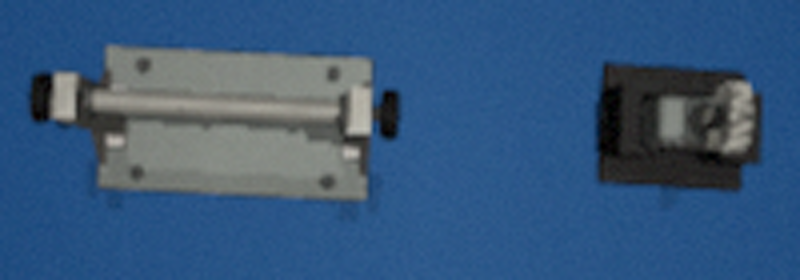

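View pics/sidec.png

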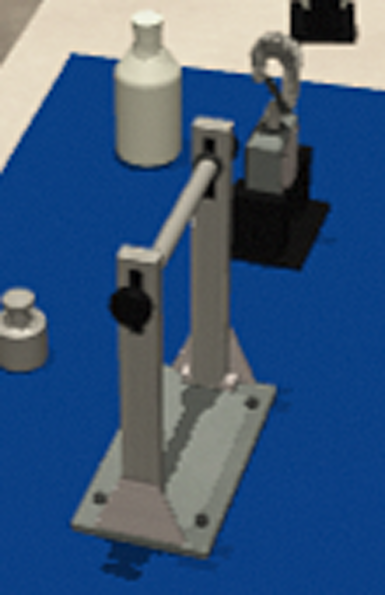

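Top crop: base corners (107,45), (372,58), (367,200), (98,187), pin from (90,101) to (342,113), hook crown around (738,115), cradle foot corners (604,63), (600,182), (740,188). Side crop: the mouth and latch face left, which is world +x; hook top at (278,35).

```bash
cat >h.py <<'E'
from rig import *
import cv2,numpy as np
from scipy.spatial.transform import Rotation as R
np.set_printoptions(precision=3,suppress=True)
def Rt(s): q=s['ee_rot']; return R.from_quat([q[1],q[2],q[3],q[0]])
def cam(n,s=None):
    m=camera_model(n)
    if n=="wrist":
        T=np.eye(4);T[:3,:3]=Rt(s).as_matrix();T[:3,3]=s['eef_pos'];return m,T@m['T_tool_cam']
    return m,m['world_from_camera']
def ray(n,u,v,s=None):
    m,T=cam(n,s);d=np.array([(u-m['cx'])/m['fx'],-(v-m['cy'])/m['fy'],-1]);return T[:3,3],T[:3,:3]@d
def onz(n,u,v,z,s=None):
    o,d=ray(n,u,v,s);return o+d*(z-o[2])/d[2]
def ony(n,u,v,y,s=None):
    o,d=ray(n,u,v,s);return o+d*(y-o[1])/d[1]
def proj(n,p,s=None):
    m,T=cam(n,s);c=np.linalg.inv(T)@np.r_[p,1];return m['cx']-m['fx']*c[0]/c[2],m['cy']+m['fy']*c[1]/c[2]
def fk():
    s=sense();print(s['time_s'],s['eef_pos'],'yaw tool x',Rt(s).as_matrix()[:,0],'z',Rt(s).as_matrix()[:,2],'F',s['force'],'w',s['grip_width'],s['grip_force']);return s
E
python3 - <<'E'
from h import *
t=lambda x,y,z:onz("top",200+x/4-.4,195+y/4-.4,z)
c=np.array([t(*p,12) for p in[(107,45),(372,58),(367,200),(98,187)]]);print(c,c.mean(0))
for e in(c[0]-c[1],c[3]-c[2],c[0]-c[3],c[1]-c[2]):print(np.linalg.norm(e),np.degrees(np.arctan2(e[1],e[0])))
for z in(240,250,262):print('pin',t(90,100,z),t(342,113,z))
c=np.array([t(*p,0) for p in[(604,63),(600,182),(740,188)]]);print('cradle',c,(c[0]+c[2])/2)
for e in(c[1]-c[2],c[0]-c[1]):print(np.linalg.norm(e),np.degrees(np.arctan2(e[1],e[0])))
print('crown',t(738,115,228))
print('uprights top',t(65,97,290),t(358,111,290))
sd=lambda x,y,Y:ony("side",240+x/3.5-.4,130+y/3.5-.4,Y)
print('side crown',sd(278,33,-155))
E
```

```text
[[649.773 264.169  12.   ]
 [636.394  41.051  12.   ]
 [517.586  46.872  12.   ]
 [530.719 271.296  12.   ]] [583.618 155.847  12.   ]
223.51895123935574 86.5684709564152
224.80880898242444 86.6510249072202
119.26696498805862 -3.4259051264122666
118.95016997763172 -2.8046928680277956
pin [588.994 244.585 240.   ] [578.118  69.768 240.   ]
pin [588.357 243.107 250.   ] [577.581  69.896 250.   ]
pin [587.592 241.333 262.   ] [576.937  70.049 262.   ]
cradle [[ 631.099 -156.113    0.   ]
 [ 530.601 -149.839    0.   ]
 [ 524.345 -267.437    0.   ]] [ 577.722 -211.775    0.   ]
117.76477629494592 86.9548558914395
100.69345592244487 -3.572323501719658
crown [ 574.431 -207.676  228.   ]
uprights top [587.974 253.769 290.   ] [576.644  59.809 290.   ]
side crown [ 561.942 -155.     263.083]
```

```bash
python3 -m crank '[[[0,0,-1,0,0,-1,85],[0,0,-1,0,0,-1,85],[-0.6,-1,-1,0,0,0,85],[-0.6,-1,-1,0,0,0,85],[-0.6,-1,0,0,0,0,85],[-0.6,-1,0,0,0,0,85],[-0.6,-1,0,0,0,0,85],[-0.6,-1,0,0,0,0,85]]]' 60
python3 -m crank '[[[-0.6,-1,0,0,0,0,85],[-0.6,-1,0,0,0,0,85],[-0.6,-1,0,0,0,0,85],[-0.6,-1,0,0,0,0,85],[-0.6,-1,0,0,0,0,85],[-0.6,-1,0,0,0,0,85],[-0.6,-1,0,0,0,0,85],[-0.6,-1,0,0,0,0,85]]]'
python3 -m crank '[[[-0.7,-1,0,0,0,0,85],[-0.7,-1,0,0,0,0,85],[-0.7,-1,0,0,0,0,85],[-0.7,-1,0,0,0,0,85],[-0.7,-1,0,0,0,0,85],[-0.7,-1,0,0,0,0,85],[-0.7,-1,0,0,0,0,85],[-0.7,-1,0,0,0,0,85]]]'
```

```text
time_s: 0.9
eef_pos: [254.0, 340.2, 331.1]
ee_rot: [-0.0, 0.027, 1.0, -0.0]
force: [1.1, 0.5, 0.4]
grip_width: 0.995
grip_force: 0.0
time_s: 1.7
eef_pos: [362.9, 134.0, 331.1]
ee_rot: [-0.0, 0.027, 1.0, 0.0]
force: [1.2, 0.4, -1.0]
grip_width: 0.997
grip_force: 0.0
time_s: 2.5
eef_pos: [491.9, -73.4, 330.9]
ee_rot: [-0.0, 0.027, 1.0, 0.0]
force: [-0.7, -0.5, 0.1]
grip_width: 0.997
grip_force: 0.0
```

```bash
python3 -m crank '[[[-0.7,-1,0,0,0,0,85],[-0.7,-1,0,0,0,0,85],[-0.6,-1,0,0,0,0,85],[-0.6,-1,0,0,0,0,85],[-0.2,-0.6,0,0,0,0,85],[0,0,0,0,0,0,85],[0,0,0,0,0,0,85],[0,0,0,0,0,0,85]]]'
python3 - <<'E'
from h import *
s=fk();im=capture("wrist")
for p in [(577,-212,230),(577,-212,50)]:print(proj("wrist",p,s))
cv2.imwrite("pics/w1.png",im)
E
```

```text
time_s: 3.3
eef_pos: [555.0, -189.9, 331.6]
ee_rot: [0.0, 0.027, 1.0, 0.0]
force: [0.0, -0.0, 0.2]
grip_width: 0.998
grip_force: 0.0
3.3 [ 554.971 -189.914  331.556] yaw tool x [-0.999  0.054 -0.   ] z [ 0.  0. -1.] F [ 0.019 -0.009  0.235] w 0.9978575213352314 0.0
(np.float64(257.9802134872912), np.float64(245.9555340730374))
(np.float64(268.78400230949546), np.float64(194.96815499864977))
```

View pics/w1.png

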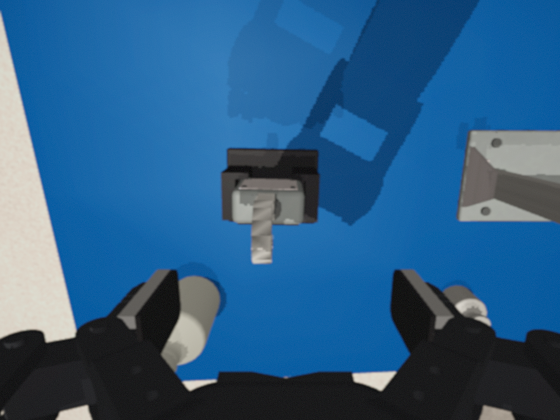

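The wrist view shows the hook plate from (265,195) to (262,263), about 22 px wide, above the grey box (columns 233–304, its +x top edge at row 224). The mouth side is toward the image bottom, world +x.

```bash
python3 - <<'E'
from h import *
s=sense();im=cv2.imread("pics/w1.png")
f=lambda u,v,z:onz("wrist",u,v,z,s)
print('box +x edge',f(233,224,126),f(304,224,126)); print('-x',f(240,182,126),f(300,183,126))
print('crown col',f(262,245,230),f(262,263,195))
yaw=-.054
for X in(569,573,577,581):
    p=[]
    for a in np.linspace(-.6,np.pi+.6,60):
        dx,dz=22*np.cos(a),148+50+22*np.sin(a)*(32/22 if 0 else 1)
        dz=dz+10*(np.sin(a)>0)*np.sin(a)
        p.append(proj("wrist",(X+dx,-212,dz),s))
    p=np.array(p);print(X,p[:,1].min(),p[:,1].max())
cv2.imwrite("pics/w1c.png",cv2.resize(im[140:270,200:340],None,fx=4.5,fy=4.5,interpolation=cv2.INTER_CUBIC))
E
```

```text
box +x edge [ 589.556 -246.333  126.   ] [ 593.503 -173.442  126.   ]
-x [ 546.446 -235.328  126.   ] [ 550.682 -175.718  126.   ]
crown col [ 576.485 -208.986  230.   ] [ 605.325 -213.24   195.   ]
569 196.07521509627023 252.03790561928204
573 200.8644826408784 256.7718891713143
577 205.61902581712118 261.4849232718833
581 210.33922091207307 266.184425507539
```

View pics/w1c.png

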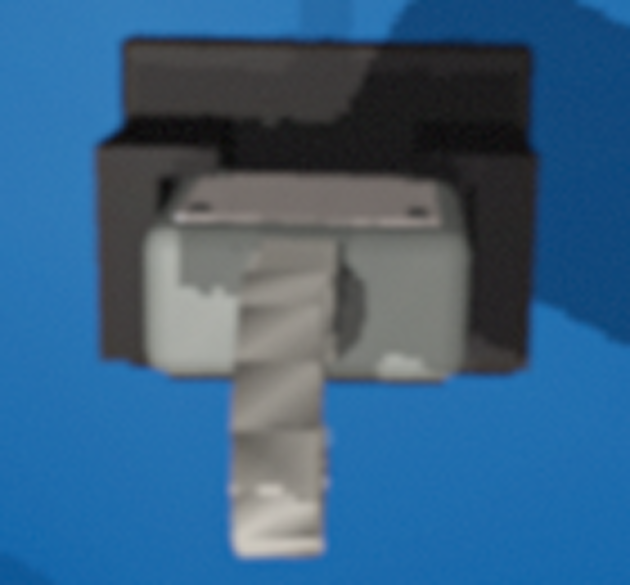

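```bash
python3 -m crank '[[[-0.88,-0.71,0,0,0,0,85],[0,0,1,0,0,0,85],[0,0,1,0,0,0,85],[0,0,1,0,0,0,85],[0,0,1,0,0,0,85],[0,0,0.72,0,0,0,85],[0,0,0,0,0,0,85],[0,0,0,0,0,0,85]]]' 90
python3 -m crank '[[[0,0,0,0,0,0,40],[0,0,0,0,0,0,20],[0,0,0,0,0,0,8],[0,0,0,0,0,0,8],[0,0,0,0,0,0,8],[0,0,0,0,0,0,8],[0,0,0,0,0,0,8],[0,0,0,0,0,0,8]]]' 90
```

```text
time_s: 4.15
eef_pos: [576.3, -209.4, 214.3]
ee_rot: [0.0, 0.027, 1.0, -0.0]
force: [0.9, -0.7, 2.0]
grip_width: 0.996
grip_force: 0.0
time_s: 4.95
eef_pos: [576.2, -209.7, 213.7]
ee_rot: [0.0, 0.027, 1.0, 0.0]
force: [-1.0, 2.8, 5.4]
grip_width: 0.136
grip_force: 89.9
```

```bash
python3 -m crank '[[[0,0,-0.2,0,0,0,8],[0,0,-0.4,0,0,0,8],[0,0,-0.6,0,0,0,8],[0,0,-0.8,0,0,0,8],[0,0,-0.8,0,0,0,8],[0,0,-0.8,0,0,0,8],[0,0,-0.6,0,0,0,8],[0,0,-0.3,0,0,0,8]]]'
python3 -m crank '[[[0.3,0,0,0,0,0,8],[0.5,0,0,0,0,0,8],[0.7,0,0,0,0,0,8],[0.8,0,0,0,0,0,8],[0.7,0.2,0,0,0,0,8],[0.5,0.4,0,0,0,0,8],[0.3,0.6,0,0,0,0,8],[0,0.8,0,0,0,0,8]]]'
python3 - <<'E'
from h import *
s=fk()
sd=lambda x,y,Y:ony("side",240+x/3.5-.4,130+y/3.5-.4,Y)
# stand y axis
yx=np.array([.0576,.998])
for n,(u,v),l in[('knob',(130,307),116),('topL',(118,262),106),('topR',(161,262),106),('far top',(212,127),-90),('far pin',(205,165),-90),('near pin',(165,255),80)]:
    print(n,sd(u,v,156+l*.998))
E
```

```text
time_s: 5.75
eef_pos: [576.2, -210.0, 326.9]
ee_rot: [0.0, 0.027, 1.0, -0.0]
force: [0.9, 0.3, -7.9]
grip_width: 0.134
grip_force: 88.4
time_s: 6.55
eef_pos: [482.4, -154.4, 324.8]
ee_rot: [-0.001, 0.028, 1.0, 0.0]
force: [2.1, 0.5, -8.3]
grip_width: 0.137
grip_force: 88.2
6.55 [ 482.36  -154.409  324.84 ] yaw tool x [-0.998  0.056  0.002] z [-0.002  0.001 -1.   ] F [ 2.109  0.492 -8.288] w 0.1374175559831185 88.24714751914144
knob [590.599 271.768 251.271]
topL [602.061 261.788 284.198]
topR [568.718 261.788 289.821]
far top [574.45  66.18 290.59]
far pin [580.1    66.18  252.451]
near pin [572.193 235.84  277.788]
```

```bash
python3 -m crank '[[[0,0.9,0,0,0,0,8],[0,1,0,0,0,0,8],[0,1,0,0,0,0,8],[0,1,0,0,0,0,8],[0,1,0,0,0,0,8],[0,1,0,0,0,0,8],[0,1,0,0,0,0,8],[0,1,0,0,0,0,8]]]'
python3 -m crank '[[[0,1,0,0,0,0,8],[0,0.9,0,0,0,0,8],[0,0.7,0.2,0,0,0,8],[0,0.5,0.2,0,0,0,8],[0,0.3,0.2,0,0,0,8],[0,0.1,0,0,0,0,8],[0,0,0,0,0,0,8],[0,0,0,0,0,0,8]]]'
python3 - <<'E'
from h import *
s=fk();a=capture("top");b=capture("side")
A=cv2.resize(a[185:275,200:340],None,fx=4,fy=4,interpolation=cv2.INTER_CUBIC)
B=cv2.resize(b[120:290,215:365],None,fx=3.2,fy=3.2,interpolation=cv2.INTER_CUBIC)[:480]
h=480;A=cv2.copyMakeBorder(A,0,h-A.shape[0],0,0,0);A=A[:,:320*1] if 0 else A
A=cv2.resize(A,None,fx=.57,fy=.57);A=cv2.copyMakeBorder(A,0,h-A.shape[0],0,0,0)
cv2.imwrite("pics/c2.png",np.hstack([A,B]))
E
```

```text
time_s: 7.35
eef_pos: [493.8, 43.4, 324.7]
ee_rot: [-0.001, 0.027, 1.0, 0.0]
force: [0.6, 0.4, -8.2]
grip_width: 0.139
grip_force: 88.3
time_s: 8.15
eef_pos: [499.6, 129.3, 311.0]
ee_rot: [0.0, 0.028, 1.0, -0.0]
force: [0.4, 0.3, -6.8]
grip_width: 0.133
grip_force: 88.3
8.15 [499.634 129.26  310.968] yaw tool x [-0.998  0.055 -0.   ] z [ 0. -0. -1.] F [ 0.395  0.338 -6.846] w 0.1334755609973794 88.28344780951738
```

View pics/c2.png

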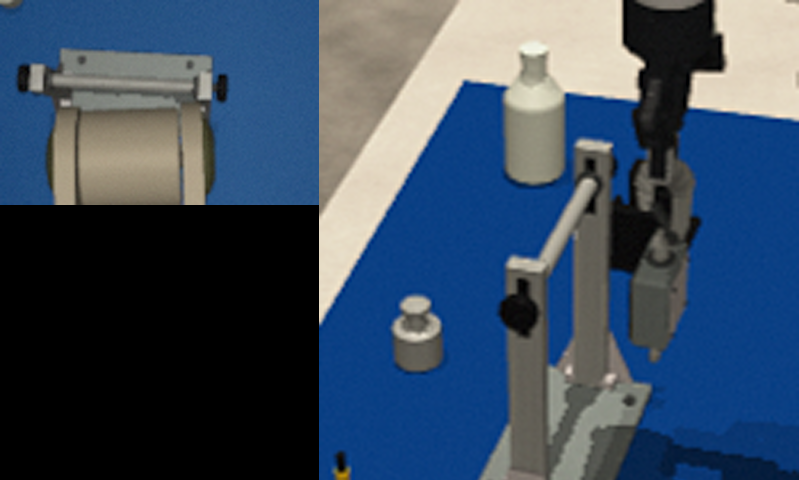

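The combined view shows the scale hanging upright in the gripper (right part, about (660,300)), just on the robot side of the pin, with the pin running from (540,265) to (590,185). Next I move over the pin and feel for its height.

```bash
python3 -m crank '[[[-0.2,0.3,0,0,0,0,8],[-0.5,0.4,0,0,0,0,8],[-0.6,0.3,0,0,0,0,8],[-0.6,0,0,0,0,0,8],[-0.5,0,0,0,0,0,8],[-0.3,0,0,0,0,0,8],[0,0,0,0,0,0,8],[0,0,0,0,0,0,8]]]'
python3 -m crank '[[[0,0,0,0,0,0,8],[0,0,0.06,0,0,0,8],[0,0,0.06,0,0,0,8],[0,0,0.06,0,0,0,8],[0,0,0,0,0,0,8],[0,0,0,0,0,0,8],[0,0,0,0,0,0,8],[0,0,0,0,0,0,8]]]'
```

```text
time_s: 9.05
eef_pos: [568.1, 151.3, 310.7]
ee_rot: [-0.0, 0.027, 1.0, 0.0]
force: [-0.1, 0.8, -8.2]
grip_width: 0.134
grip_force: 88.3
time_s: 9.85
eef_pos: [568.3, 151.1, 306.4]
ee_rot: [0.0, 0.027, 1.0, 0.0]
force: [-0.5, 0.3, -8.0]
grip_width: 0.135
grip_force: 88.3
```

```bash
for i in 1; do python3 -m crank '[[[0,0,0.04,0,0,0,8],[0,0,0.04,0,0,0,8],[0,0,0.04,0,0,0,8],[0,0,0,0,0,0,8],[0,0,0,0,0,0,8],[0,0,0,0,0,0,8],[0,0,0,0,0,0,8],[0,0,0,0,0,0,8]]]' | egrep 'pos|force:' ; done
```

```text
eef_pos: [568.3, 151.2, 303.3]
force: [-0.2, -0.1, -8.2]
grip_force: 88.3
```

```bash
python3 -m crank '[[[0,0,0.04,0,0,0,8],[0,0,0.04,0,0,0,8],[0,0,0.04,0,0,0,8],[0,0,0,0,0,0,8],[0,0,0,0,0,0,8],[0,0,0,0,0,0,8],[0,0,0,0,0,0,8],[0,0,0,0,0,0,8]]]' | egrep 'pos|force:'
```

```text
eef_pos: [568.3, 151.2, 300.3]
force: [0.3, 0.3, -7.7]
grip_force: 88.3
```

```bash
python3 -m crank '[[[0,0,0.04,0,0,0,8],[0,0,0.04,0,0,0,8],[0,0,0.04,0,0,0,8],[0,0,0,0,0,0,8],[0,0,0,0,0,0,8],[0,0,0,0,0,0,8],[0,0,0,0,0,0,8],[0,0,0,0,0,0,8]]]' | egrep 'pos|force:'
```

```text
eef_pos: [568.4, 151.2, 298.0]
force: [-4.1, 0.1, 5.7]
grip_force: 89.9
```

```bash
python3 -m crank '[[[0,0,-0.1,0,0,0,8],[0,0,-0.1,0,0,0,8],[0,0,0,0,0,0,8],[0,0,0,0,0,0,8],[0,0,0,0,0,0,8],[0,0,0,0,0,0,8],[0,0,0,0,0,0,8],[0,0,0,0,0,0,8]]]' | egrep 'pos|force:'
python3 -m crank '[[[-0.08,0,0,0,0,0,8],[-0.08,0,0,0,0,0,8],[-0.08,0,0,0,0,0,8],[-0.08,0,0,0,0,0,8],[0,0,0,0,0,0,8],[0,0,0,0,0,0,8],[0,0,0,0,0,0,8],[0,0,0,0,0,0,8]]]' | egrep 'pos|force:'
```

```text
eef_pos: [568.3, 151.2, 302.3]
force: [1.3, 1.3, -7.5]
grip_force: 88.5
eef_pos: [576.1, 150.8, 302.2]
force: [-3.5, 0.4, -7.3]
grip_force: 88.4
```

```bash
python3 -m crank '[[[-0.06,0,0,0,0,0,8],[-0.06,0,0,0,0,0,8],[-0.06,0,0,0,0,0,8],[0,0,0,0,0,0,8],[0,0,0,0,0,0,8],[0,0,0,0,0,0,8],[0,0,0,0,0,0,8],[0,0,0,0,0,0,8]]]' | egrep 'pos|force:'
```

```text
eef_pos: [580.7, 150.5, 302.3]
force: [-4.2, -0.6, -9.7]
grip_force: 88.3
```

```bash
python3 -m crank '[[[-0.04,0,0,0,0,0,8],[-0.04,0,0,0,0,0,8],[0,0,0,0,0,0,8],[0,0,0,0,0,0,8],[0,0,0,0,0,0,8],[0,0,0,0,0,0,8],[0,0,0,0,0,0,8],[0,0,0,0,0,0,8]]]' | egrep 'pos|force:'
```

```text
eef_pos: [582.6, 150.4, 302.2]
force: [-5.0, 0.7, -9.8]
grip_force: 88.3
```

```bash
python3 -m crank '[[[-0.04,0,0,0,0,0,8],[-0.02,0,0,0,0,0,8],[0,0,0,0,0,0,8],[0,0,0,0,0,0,8],[0,0,0,0,0,0,8],[0,0,0,0,0,0,8],[0,0,0,0,0,0,8],[0,0,0,0,0,0,8]]]' | egrep 'pos|force:'
```

```text
eef_pos: [584.0, 150.3, 301.9]
force: [-5.2, 0.1, -11.0]
grip_force: 88.2
```

```bash
python3 -m crank '[[[-0.03,0,0,0,0,0,8],[-0.03,0,0,0,0,0,8],[0,0,0,0,0,0,8],[0,0,0,0,0,0,8],[0,0,0,0,0,0,8],[0,0,0,0,0,0,8],[0,0,0,0,0,0,8],[0,0,0,0,0,0,8]]]' | egrep 'pos|force:'
```

```text
eef_pos: [585.4, 150.2, 301.8]
force: [-6.3, 0.0, -11.2]
grip_force: 88.1
```

```bash
python3 -m crank '[[[-0.03,0,0,0,0,0,8],[-0.03,0,0,0,0,0,8],[0,0,0,0,0,0,8],[0,0,0,0,0,0,8],[0,0,0,0,0,0,8],[0,0,0,0,0,0,8],[0,0,0,0,0,0,8],[0,0,0,0,0,0,8]]]' | egrep 'pos|force:'; python3 - <<'E'
from h import *
fk();b=capture("side")
cv2.imwrite("pics/c3.png",cv2.resize(b[150:260,250:350],None,fx=5.4,fy=5.4,interpolation=cv2.INTER_CUBIC))
E
```

```text
eef_pos: [586.2, 150.2, 301.7]
force: [-9.8, 0.2, -9.9]
grip_force: 88.1
17.85 [586.156 150.224 301.653] yaw tool x [-0.999  0.054  0.004] z [-0.004 -0.    -1.   ] F [-9.834  0.176 -9.906] w 0.13362346553688353 88.11432776972651
```

View pics/c3.png

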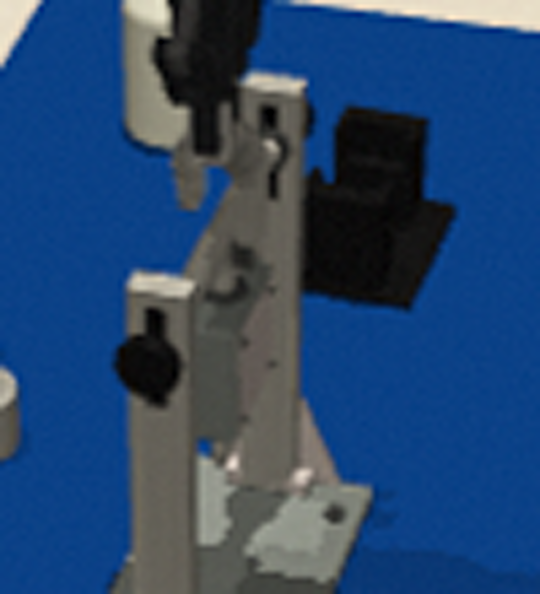

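The side view shows the hook's tip (190,185) beyond the pin, so the pin is under the tip. The force rise to 9.8 N says the pin has reached the latch and shank. I back off 1 mm and lower.

```bash
python3 -m crank '[[[0.06,0,0,0,0,0,8],[0,0,0.1,0,0,0,8],[0,0,0.2,0,0,0,8],[0,0,0.2,0,0,0,8],[0,0,0.1,0,0,0,8],[0,0,0,0,0,0,8],[0,0,0,0,0,0,8],[0,0,0,0,0,0,8]]]' | egrep 'pos|force:'
```

```text
eef_pos: [585.5, 150.3, 287.6]
force: [-7.1, 0.6, -7.0]
grip_force: 88.6
```

```bash
python3 -m crank '[[[0,0,0.1,0,0,0,8],[0,0,0.2,0,0,0,8],[0,0,0.1,0,0,0,8],[0,0,0.1,0,0,0,8],[0,0,0,0,0,0,8],[0,0,0,0,0,0,8],[0,0,0,0,0,0,8],[0,0,0,0,0,0,8]]]' | egrep 'pos|force:'
```

```text
eef_pos: [585.3, 150.4, 274.9]
force: [-7.4, 1.4, -7.2]
grip_force: 88.6
```

```bash
python3 -m crank '[[[0.02,0,0.06,0,0,0,8],[0,0,0.06,0,0,0,8],[0,0,0.04,0,0,0,8],[0,0,0,0,0,0,8],[0,0,0,0,0,0,8],[0,0,0,0,0,0,8],[0,0,0,0,0,0,8],[0,0,0,0,0,0,8]]]' | egrep 'pos|force:'
```

```text
eef_pos: [585.2, 150.3, 271.5]
force: [-6.8, 0.7, -5.1]
grip_force: 88.7
```

```bash
python3 -m crank '[[[0,0,0.04,0,0,0,8],[0,0,0.02,0,0,0,8],[0,0,0,0,0,0,8],[0,0,0,0,0,0,8],[0,0,0,0,0,0,8],[0,0,0,0,0,0,8],[0,0,0,0,0,0,8],[0,0,0,0,0,0,8]]]' | egrep 'pos|force:'
```

```text
eef_pos: [585.2, 150.3, 270.5]
force: [-7.1, 0.0, -2.2]
grip_force: 89.0
```

```bash
python3 -m crank '[[[0.03,0,0,0,0,0,8],[0.03,0,0,0,0,0,8],[0,0,0,0,0,0,8],[0,0,0.03,0,0,0,8],[0,0,0.03,0,0,0,8],[0,0,0,0,0,0,8],[0,0,0,0,0,0,8],[0,0,0,0,0,0,8]]]' | egrep 'pos|force:'
```

```text
eef_pos: [584.2, 150.2, 268.7]
force: [0.3, -1.1, 3.5]
grip_force: 89.6
```

```bash
python3 -m crank '[[[0,0,-0.08,0,0,0,8],[0,0,-0.08,0,0,0,8],[0,0,-0.08,0,0,0,8],[0,0,-0.08,0,0,0,8],[0,0,0,0,0,0,8],[0,0,0,0,0,0,8],[0,0,0,0,0,0,8],[0,0,0,0,0,0,8]]]' | egrep 'pos|force:'
```

```text
eef_pos: [583.8, 150.3, 275.7]
force: [0.2, 0.9, -8.3]
grip_force: 88.4
```

```bash
python3 -m crank '[[[0,0,-0.04,0,0,0,8],[0,0,-0.04,0,0,0,8],[0,0,0,0,0,0,8],[0,0,0,0,0,0,8],[0,0,0,0,0,0,8],[0,0,0,0,0,0,8],[0,0,0,0,0,0,8],[0,0,0,0,0,0,8]]]' | egrep 'pos|force:'
```

```text
eef_pos: [583.8, 150.3, 277.7]
force: [0.2, -0.2, -6.6]
grip_force: 88.4
```

```bash
python3 -m crank '[[[0,0,-0.04,0,0,0,8],[0,0,-0.02,0,0,0,8],[0,0,0,0,0,0,8],[0,0,0,0,0,0,8],[0,0,0,0,0,0,8],[0,0,0,0,0,0,8],[0,0,0,0,0,0,8],[0,0,0,0,0,0,8]]]' | egrep 'pos|force:'
```

```text
eef_pos: [583.8, 150.3, 279.3]
force: [0.6, -0.4, -6.9]
grip_force: 88.4
```

```bash
python3 -m crank '[[[0,0,-0.03,0,0,0,8],[0,0,-0.03,0,0,0,8],[0,0,0,0,0,0,8],[0,0,0,0,0,0,8],[0,0,0,0,0,0,8],[0,0,0,0,0,0,8],[0,0,0,0,0,0,8],[0,0,0,0,0,0,8]]]' | egrep 'pos|force:'
```

```text
eef_pos: [583.8, 150.3, 280.8]
force: [0.3, 0.2, -7.0]
grip_force: 88.4
```

```bash
python3 -m crank '[[[0,0,-0.02,0,0,0,8],[0,0,-0.02,0,0,0,8],[0,0,0,0,0,0,8],[0,0,0,0,0,0,8],[0,0,0,0,0,0,8],[0,0,0,0,0,0,8],[0,0,0,0,0,0,8],[0,0,0,0,0,0,8]]]' | egrep 'pos|force:'
```

```text
eef_pos: [583.8, 150.3, 281.8]
force: [0.6, 0.3, -8.0]
grip_force: 88.4
```

```bash
python3 -m crank '[[[0,0,-0.02,0,0,0,8],[0,0,-0.02,0,0,0,8],[0,0,0,0,0,0,8],[0,0,0,0,0,0,8],[0,0,0,0,0,0,8],[0,0,0,0,0,0,8],[0,0,0,0,0,0,8],[0,0,0,0,0,0,8]]]' | egrep 'pos|force:'
```

```text
eef_pos: [583.8, 150.3, 282.5]
force: [2.6, -0.4, -15.8]
grip_force: 87.9
```

```bash
python3 -m crank '[[[0,0,-0.015,0,0,0,8],[0,0,0,0,0,0,8],[0,0,0,0,0,0,8],[0,0,0,0,0,0,8],[0,0,0,0,0,0,8],[0,0,0,0,0,0,8],[0,0,0,0,0,0,8],[0,0,0,0,0,0,8]]]' | egrep 'pos|force:'
python3 -m crank '[[[0,0,0.08,0,0,0,8],[0,0,0.1,0,0,0,8],[0,0,0.1,0,0,0,8],[0,0,0.1,0,0,0,8],[0,0,0.06,0,0,0,8],[0,0,0,0,0,0,8],[0,0,0,0,0,0,8],[0,0,0,0,0,0,8]]]' | egrep 'pos|force:'
```

```text
eef_pos: [583.9, 150.3, 283.0]
force: [5.6, 0.5, -18.5]
grip_force: 87.9
eef_pos: [583.8, 150.3, 272.3]
force: [-1.4, -0.2, -8.5]
grip_force: 88.9
```

```bash
python3 -m crank '[[[0,0,0.04,0,0,0,8],[0,0,0.04,0,0,0,8],[0,0,0.02,0,0,0,8],[0,0,0,0,0,0,8],[0,0,0,0,0,0,8],[0,0,0,0,0,0,8],[0,0,0,0,0,0,8],[0,0,0,0,0,0,8]]]' | egrep 'pos|force:'
```

```text
eef_pos: [583.8, 150.3, 269.7]
force: [0.3, -0.4, -6.7]
grip_force: 88.9
```

```bash
python3 -m crank '[[[0,0,0.02,0,0,0,8],[0,0,0.01,0,0,0,8],[0,0,0,0,0,0,8],[0,0,0,0,0,0,8],[0,0,0,0,0,0,8],[0,0,0,0,0,0,8],[0,0,0,0,0,0,8],[0,0,0,0,0,0,8]]]' | egrep 'pos|force:'
```

```text
eef_pos: [583.8, 150.3, 268.9]
force: [1.0, 0.7, -9.3]
grip_force: 88.9
```

```bash
python3 -m crank '[[[0,0,0.02,0,0,0,8],[0,0,0.02,0,0,0,8],[0,0,0,0,0,0,8],[0,0,0,0,0,0,8],[0,0,0,0,0,0,8],[0,0,0,0,0,0,8],[0,0,0,0,0,0,8],[0,0,0,0,0,0,8]]]' | egrep 'pos|force:'
```

```text
eef_pos: [583.9, 150.3, 268.5]
force: [-2.0, -0.8, 3.9]
grip_force: 90.3
```

```bash
python3 -m crank '[[[0,0,0.02,0,0,0,8],[0,0,0.01,0,0,0,8],[0,0,0,0,0,0,8],[0,0,0,0,0,0,8],[0,0,0,0,0,0,8],[0,0,0,0,0,0,8],[0,0,0,0,0,0,8],[0,0,0,0,0,0,8]]]' | egrep 'pos|force:'
```

```text
eef_pos: [583.9, 150.3, 268.4]
force: [-3.3, -0.5, 7.8]
grip_force: 91.0
```

```bash
python3 -m crank '[[[0,0,-0.025,0,0,0,8],[0,0,0,0,0,0,8],[0,0,0,0,0,0,8],[0,0,0,0,0,0,12],[0,0,0,0,0,0,15],[0,0,0,0,0,0,19],[0,0,0,0,0,0,24],[0,0,0,0,0,0,30]]]' 30 | egrep 'pos|force:'
python3 -m crank '[[[0,0,0,0,0,0,50],[0,0,0,0,0,0,60],[0,0,0,0,0,0,60],[0,0,-0.3,0,0,0,60],[0,0,-0.6,0,0,0,60],[0,0,-0.8,0,0,0,60],[0,0,-0.9,0,0,0,60],[0,0,-0.9,0,0,0,60]]]' | egrep 'pos|force:|width'
python3 -m crank '[[[0,0,-0.6,0,0,0,60],[0,0,-0.3,0,0,0,60],[0,0,0,0,0,0,60],[0,0,0,0,0,0,60],[0,0,0,0,0,0,60],[0,0,0,0,0,0,60],[0,0,0,0,0,0,60],[0,0,0,0,0,0,60]]]' | egrep 'pos|force:|width'
python3 - <<'E'
from h import *
fk();b=capture("side");c=capture("side");print(cv2.absdiff(b,c)[150:260,250:350].max())
cv2.imwrite("pics/c4.png",cv2.resize(b[150:260,250:350],None,fx=5.4,fy=5.4,interpolation=cv2.INTER_CUBIC))
E
```

```text
eef_pos: [583.8, 150.3, 267.6]
force: [0.2, -0.6, 0.3]
grip_force: 0.0
eef_pos: [583.6, 150.3, 356.8]
force: [0.1, 0.7, 0.2]
grip_width: 0.701
grip_force: 0.0
eef_pos: [583.8, 150.3, 377.6]
force: [-0.5, -0.3, 0.0]
grip_width: 0.707
grip_force: 0.0
33.9 [583.752 150.328 377.639] yaw tool x [-0.999  0.054  0.   ] z [-0. -0. -1.] F [-0.523 -0.256  0.015] w 0.7070876162136952 0.0
10
```

View pics/c4.png

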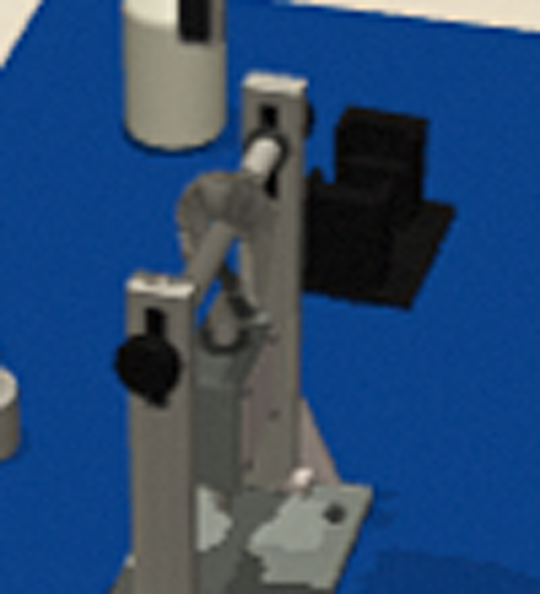

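The scale hangs upright on the pin: hook at (220,210), latch shut across the mouth at (235,290), gripper clear. I let it settle and hand in.

```bash
for i in 1 2 3; do python3 -m crank '[[[0,0,0,0,0,0,60],[0,0,0,0,0,0,60],[0,0,0,0,0,0,60],[0,0,0,0,0,0,60],[0,0,0,0,0,0,60],[0,0,0,0,0,0,60],[0,0,0,0,0,0,60],[0,0,0,0,0,0,60]]]' | grep time; done
python3 -c "
from rig import *
print(finish_job())"
```

```text
time_s: 34.8
time_s: 35.6
time_s: 36.4
the job is handed in; nothing more can be done
None
```

The job is handed in at about 36 s: the scale hangs upright on the pin with its latch shut, it was tugged upwards with about 10 N, and the gripper was clear before hand-in; no verdict came back.

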